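Clamp a memory stick and hold the loupe at focus over its plug

ROBOT

A 6-joint arm with a two-finger parallel gripper is mounted at the origin on a cart in front of the work surface, level with it; the furniture and walls round the work are solid. World frame = base frame: x ahead of the robot, y to its left, z up, the work surface at z = 0. Lengths are in m, angles in degrees, forces in N, time in s.
With the tool pointing down it reaches from about 0.4 to 0.825 m from the base axis. Payload 7 kg.
Tool frame: the origin (TCP) lies midway between the tips of the shut fingers; the grasp point (between the pads) lies ctrl.tcp_to_grasp behind it (ctrl.tcp_to_grasp is the distance from the TCP to the grasp point, in m); z points along the fingers, y is the line along which they close (so a half turn about z gives the same grasp; the last joint's range is limited). The gripper opens to 88 mm and grips with 3 to 60 N. Pads are 19 mm wide; open, the fingers measure 130 mm over their backs; the gripper's body (78 mm by 193 mm) begins 47 mm behind the grasp point.
Start: joints at [-52.076, 20.546, 0.682, 0, -70.136, -16.507], TCP at [0.246, -0.628, 0.227] pointing down, gripper open.
Joint ranges: [-176.03, 176.03], [-82.01, 121.73], [-58.28, 71.71], [-173.87, 95.51], [-174.79, -0.11], [-173.66, 173.66]. Speed limits (degrees/s): [136.94, 136.94, 172.46, 180, 180, 180].

INTERFACE

Orientations are given as [roll, pitch, yaw] about the fixed x, y, z axes, in that order (R = Rz(yaw) Ry(pitch) Rx(roll)).
In Python, from plant import ctrl, imaging, close_job gives the robot as it stands.
- The arm moves only by the shell command python3 -m crank 'ROWS'. ROWS is JSON, a list of rows, each a list of 3 entries, a list of its own where there are three numbers: the shift along the world's x, y, z in m, then the turn, a rotation vector about the world's x, y, z in degrees, then the opening, from -1 (shut) to 1 (fully open), so that 0 is half open. A call has 1 to 12 rows; each row shifts and turns the commanded pose from where the row before left it; what a row does not reach is not made up. A row lasts 1/10 s, in which the tool goes at most 50 mm and 8.59 degrees, less where a joint would pass 70% of its speed; a pose out of reach is approached as far as the arm can. A call is refused whole if a number of a shift passes 0.05 or a number of a turn 8.59, either way. A call with a gripper value outside its range is refused whole. The fingers move at their own pace and stop on an object; the grip force is fixed at half the most. Time passes only in rows, so rows that do not move let the fingers close. It gives the time, the measured TCP pose, the force, the opening and the grip force at its end, in the units of the state.
- ctrl.get_obs(): the state, without advancing time (a new reading comes with each control period).
- imaging.snapshot(name): name is "side" or "top" or "wrist"; returns (picture, depth): 480x640x3 uint8, blue, green, red; 480x640 float32, m along the optical axis (not along the pixel's ray), 0 where there is no reading.
- imaging.camera_model(name): a dict with "mtx" (3x3 intrinsics, pixels), "D" ([k1, k2, p1, p2, k3] as OpenCV has them; the pictures are not rectified), "R" (3x3) and "t" (3): a world point X has camera coordinates R X + t. Camera axes: x right, y down, z forward; pixel columns grow to the right and rows downward; lengths in m; the calibration is good to about 2 mm. A picture is of the moment at which its call begins: read the wrist's pose just before it. camera_model takes no time and is no camera call; for the wrist camera it gives the pose at the moment of the call.
- close_job(): hands the job in; it is judged then, once.
The state is a dict: "clock": time; "joint_pos": joint angles; "qvel": joint speeds; "tau": joint torques, N m; "tool_pos": TCP position; "orientation": TCP orientation; "force": force on the tool from outside, world axes, zero at the start; "moment": the same for the moment, N m; "opening": finger opening in m; "gripper_force": force on a finger pad.
Only numpy, scipy, OpenCV 4.12 (cv2) and the standard library are available. Lean on these libraries where they do the work, as an engineer would, in place of code of your own. Each camera call takes 0.05 s, during which the arm holds its last target. There are 200 camera calls.

TASK

The memory stick lies loose in the inspection holder: first push the holder's sliding jaw fully home so that it clamps the stick against the fixed jaw, with the stick left lying in place. Then pick up the loupe by its handle and hold it level with the lens centred over the stick's metal plug and the rim at the height marked by the orange collar on the post, free of the holder and post, and finish the job still holding it there, steady. Keep the loupe roughly level while you carry it, leave the collar as it is set, and do not disturb the other things on the bench.

Things in the scene. Friction and masses are not known exactly. Their poses are not given: they have to be found in the camera images.
- holder: inspection holder, fixed: dark steel plate 150 x 96 x 10 mm (x -82..+68, y -48..+48). Origin on the bench, z up, +x from the sliding jaw (robot's side) to the fixed jaw and post. Aluminium fixed jaw: clamping face at x = +9, y -15..+25, top 32 mm above the bench. Steel post 8 mm thick at x +54, y -17, its top 160 mm above the bench.
- jaw (a joint): travel of the sliding aluminium jaw along the holder's +x, in m: 0 is fully open (gap 48 mm between the jaws), it grows as the jaw closes; gap = 48 mm - travel. On the 18 mm wide stick, pressed against the fixed jaw, it stops at about 0.030. It slides stiffly (about 2.5 N of friction) and stays where it is left.
- jaw_tab (a point): middle of the sliding jaw's blue push tab, 40 mm above the bench: an upright plate 8 mm thick along the holder's x, 30 mm wide in y, from the base plate up to 50 mm above the bench. Push its -x face toward +x. The aluminium jaw block before it is 40 mm wide, 32 mm above the bench at its top; its clamping face is 20 mm to +x of this point.
- stick_plug (a point): middle of the metal plug of the red memory stick (18 x 48 x 8 mm; red body 34 mm long, plug 12 x 14 mm pointing to the holder's -y). The stick lies loose, a little askew, on the plate between the jaws; this point is 14.5 mm above the bench. The plug stays outside the jaws; clamped it is near x 0, y -17 mm in the holder.
- collar_mid (a point): middle of the orange collar on the holder's post: 20 mm across and 10 mm high, with a small steel thumb screw on its +x side. Its height is set differently each time, 95 to 130 mm above the bench, and marks the focal height: the middle of the loupe's rim belongs at the height of this point.
- loupe: the loupe: a black round rim 54 mm across and 16 mm thick with a clear lens, and a straight black handle, lying flat on the bench. Origin under the centre of the lens, on the underside; z up through the lens; the handle runs to its -x, from 36 to 122 mm from the lens centre. About 80 g, heavier in the handle.
- lens (a point): centre of the loupe's lens, half-way up the 16 mm thick rim; axes as the loupe's
- loupe_grip (a point): grasp point on the loupe's handle, on its middle line half-way up, 68 mm from the lens centre to the loupe's -x. The handle is 14 mm wide (y) and 16 mm high here; 8 mm above the bench as it lies.
- flux_pot: bystander: round pot with a black screw top, 46 mm across, 28 mm high, origin at its underside
- heat_sink: bystander: finned aluminium heat sink, 52 x 69 x 28 mm, origin at its underside
- pad_pack: bystander: pale blue flat pack, 45 x 62 x 9 mm, origin at its underside

How it is judged:
By the outcome, as a careful person would: the job done as asked, in the order asked, and still so for the second after the job is handed in, while the arm keeps its last pose, push and grip.
It also fails if it takes over 62 s, if anything falls off the work surface, if the arm or the gripper's body presses on something with over 40 N, if the wrist force passes 120 N, or if a joint passes its speed limit or range.

## Working session

There is one attempt and no reset: what is moved stays moved. The work goes in short steps, Python scripts to look and compute and a shell command to move; the robot and the scene stay as the last step left them, time stands still between calls to the robot, and variables do not carry over. Pictures are saved under pics/ and viewed, at most 14 in all, crops included, and the job is handed in when it is done.

```bash
mkdir -p pics; ls; python3 - <<'E'
from plant import ctrl, imaging
import cv2, numpy as np
o=ctrl.get_obs(); print(o, ctrl.tcp_to_grasp)
for n in ("top","side"):
    p,d=imaging.snapshot(n); cv2.imwrite(f"pics/{n}0.png",p); np.savez(f"{n}0.npz",p=p,d=d)
    print(n,imaging.camera_model(n))
E
```

```text
pics
{'clock': 0.0, 'joint_pos': array([-5.20754874e+01,  2.05914028e+01,  6.33068556e-01, -2.00831041e-02,
       -7.01356812e+01, -1.65054271e+01]), 'qvel': array([-0.06833576,  0.03856312, -0.0882156 ,  0.02639453,  0.0347401 ,
        0.01946062]), 'tau': array([-7.79694947e-04, -5.82713628e+01,  2.93061000e+01,  6.99689358e+00,
        6.90556102e-03, -1.58776083e-04]), 'tool_pos': array([ 0.246277  , -0.62793624,  0.22561781]), 'orientation': array([ 1.79904495e+02, -8.61160299e-03, -1.58587747e+02]), 'force': array([ 0.0606711 , -0.56651458, -0.36196059]), 'moment': array([-0.03423563, -0.00188835,  0.02810558]), 'gripper_force': 0.0, 'opening': 0.08806340526350322} 0.0188
top {'mtx': array([[499.7210402 ,   0.        , 325.51877881],
       [  0.        , 499.7210402 , 243.05673291],
       [  0.        ,   0.        ,   1.        ]]), 'D': array([-0.08617567,  0.        ,  0.        ,  0.        ,  0.        ]), 'R': array([[ 2.42774241e-02, -9.99704918e-01,  8.26921370e-04],
       [-9.98715126e-01, -2.42901762e-02, -4.44756604e-02],
       [ 4.44826225e-02,  2.53895591e-04, -9.99010126e-01]]), 't': array([-0.10347038,  0.51792008,  1.16631244])}
side {'mtx': array([[476.64840653,   0.        , 318.20180212],
       [  0.        , 476.64840653, 236.54035376],
       [  0.        ,   0.        ,   1.        ]]), 'D': array([-0.04068814,  0.        ,  0.        ,  0.        ,  0.        ]), 'R': array([[ 0.82994677, -0.55772176,  0.0116098 ],
       [-0.20618355, -0.32602744, -0.922602  ],
       [ 0.51834033,  0.76331681, -0.38557847]]), 't': array([-0.47375548,  0.15930624,  1.16416539])}
```

View pics/top0.png

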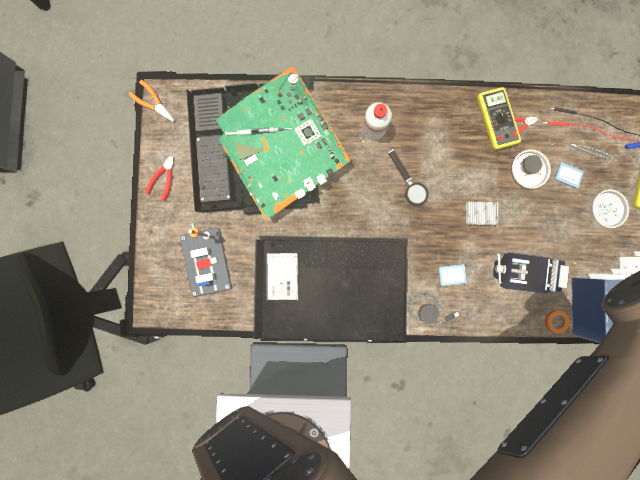

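View pics/side0.png

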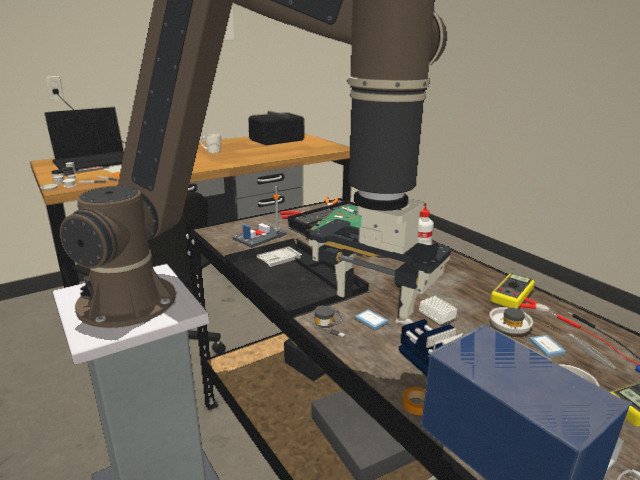

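Top view: holder at about (205,262) with blue tab (207,283), red stick (204,263) and orange collar (195,231); loupe lens at (416,193), handle running up to (392,152); flux pot (428,312), heat sink (482,213), pad pack (453,275). The side view shows the same holder at the far end.

```bash
cat > h.py <<'E'
import cv2, numpy as np
from plant import ctrl, imaging
def snap(n,f=None):
    m=imaging.camera_model(n); p,d=imaging.snapshot(n)
    if f: cv2.imwrite(f"pics/{f}.png",p)
    return p,d,m
def cast(m,uv,z):
    uv=np.array(uv,float).reshape(-1,1,2)
    r=cv2.undistortPoints(uv,m["mtx"],np.array(m["D"])).reshape(-1,2)
    r=np.c_[r,np.ones(len(r))]@m["R"]; c=-m["R"].T@m["t"]
    return c+r*((z-c[2])/r[:,2])[:,None]
def proj(m,X):
    return cv2.projectPoints(np.array(X,float).reshape(-1,1,3),cv2.Rodrigues(m["R"])[0],m["t"],m["mtx"],np.array(m["D"]))[0].reshape(-1,2)
def blobs(p,lo,hi,roi=None,amin=10):
    hsv=cv2.cvtColor(p,cv2.COLOR_BGR2HSV); k=cv2.inRange(hsv,lo,hi)
    if roi: z=np.zeros_like(k); x0,y0,x1,y1=roi; z[y0:y1,x0:x1]=k[y0:y1,x0:x1]; k=z
    c=[c for c in cv2.findContours(k,cv2.RETR_EXTERNAL,cv2.CHAIN_APPROX_NONE)[0] if cv2.contourArea(c)>=amin]
    return sorted(c,key=cv2.contourArea,reverse=True)
E
python3 - <<'E'
from h import *
m=imaging.camera_model("top")
n=["tab","stick","platecorners"]
print(cast(m,[207,283],.05),cast(m,[204,263],.018))
print(cast(m,[[183,237],[218,229],[229,289],[191,297]],.01))
print("loupe",cast(m,[[416,193],[392,152]],.016))
print("collar",cast(m,[195,231],.11))
print("sink,pot,pad",cast(m,[[482,213],[428,312],[453,275]],.01))
p=np.load("top0.npz")["p"]
cv2.imwrite("pics/crop.png",np.hstack([cv2.resize(p[215:310,160:250],None,fx=4,fy=4),cv2.resize(p[140:235,370:460],None,fx=4,fy=4)]))
E
```

```text
[[0.42069525 0.17753043 0.05      ]] [[0.46610679 0.19372616 0.018     ]]
[[0.52652308 0.24828461 0.01      ]
 [0.54752091 0.16496324 0.01      ]
 [0.40633255 0.13418328 0.01      ]
 [0.38491004 0.22418184 0.01      ]]
loupe [[ 0.64390514 -0.30216508  0.016     ]
 [ 0.74063608 -0.24365859  0.016     ]]
collar [[0.53523585 0.19352597 0.11      ]]
sink,pot,pad [[ 0.60127984 -0.46276114  0.01      ]
 [ 0.3635004  -0.33645614  0.01      ]
 [ 0.45198904 -0.39451361  0.01      ]]
```

View pics/crop.png

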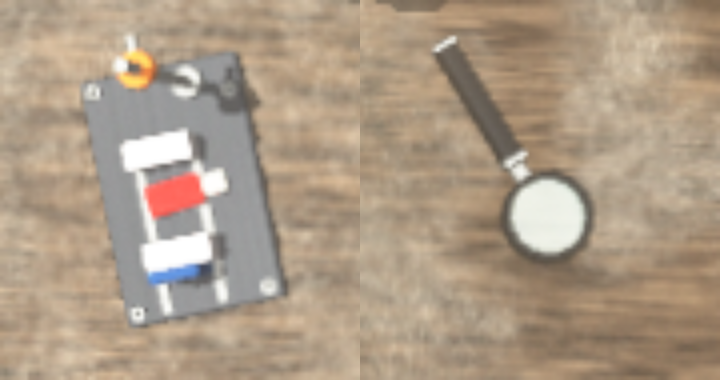

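Crop: holder yaw is about 11°, plug points right (-y), post base is near the upper right with its top leaning left. The loupe handle runs up-left from the lens. I'll move along an arc towards the holder.

```bash
python3 -m crank '[[[0.029,0.03,0.01],[0,0,-0.5],-1],[[0.029,0.03,0.01],[0,0,-0.5],-1],[[0.029,0.03,0],[0,0,-0.5],-1],[[0.029,0.03,0],[0,0,-0.5],-1],[[0.029,0.03,0],[0,0,-0.5],-1],[[0.029,0.03,0],[0,0,-0.5],-1],[[0.029,0.03,0],[0,0,-0.5],-1],[[0.003,0.042,0],[0,0,-0.5],-1],[[0.003,0.042,0],[0,0,-0.5],-1],[[0.003,0.042,0],[0,0,-0.5],-1],[[0.003,0.042,0],[0,0,-0.5],-1],[[0.003,0.042,0],[0,0,-0.5],-1]]' && python3 -m crank '[[[0,0.042,0],[0,0,-0.5],-1],[[0,0.042,0],[0,0,-0.5],-1],[[0,0.042,0],[0,0,-0.5],-1],[[0,0.042,0],[0,0,-0.5],-1],[[0,0.042,0],[0,0,-0.5],-1],[[0,0.042,0],[0,0,-0.5],-1],[[-0.01,0.042,0],[0,0,-0.5],-1],[[-0.01,0.042,0],[0,0,-0.5],-1],[[-0.01,0,0],[0,0,-0.5],-1],[[-0.01,0,0],[0,0,0],-1],[[0,0,0],[0,0,0],-1]]'
python3 - <<'E'
from h import *
o=ctrl.get_obs();print(o['joint_pos'])
p,d,m=snap("wrist","w1"); np.savez("w1.npz",p=p,d=d,**m)
print(-m["R"].T@m["t"], m["R"], m["mtx"],m["D"])
E
```

```text
clock: 1.3
tool_pos: [0.4641, -0.2067, 0.2463]
orientation: [180.0, -0.0, -164.6]
force: [0.8, 0.4, -0.6]
opening: 0.0012
gripper_force: 0.0
clock: 2.4
tool_pos: [0.4233, 0.127, 0.2465]
orientation: [180.0, -0.0, -169.0]
force: [0.2, 0.4, 0.2]
opening: 0.0
gripper_force: 0.0
[ 4.24083182e+01 -2.95438673e+00 -2.51282421e+01 -1.59526987e-02
 -6.78343932e+01 -1.21444742e+02]
[0.34977769 0.11217842 0.40480527] [[-1.90700310e-01  9.81647871e-01  9.21420294e-04]
 [ 9.43194239e-01  1.82969790e-01  2.77320543e-01]
 [ 2.72062529e-01  5.37541917e-02 -9.60777012e-01]] [[422.44805581   0.         318.06989475]
 [  0.         422.44805581 240.01499639]
 [  0.           0.           1.        ]] [-0.02975942  0.          0.          0.          0.        ]
```

View pics/w1.png

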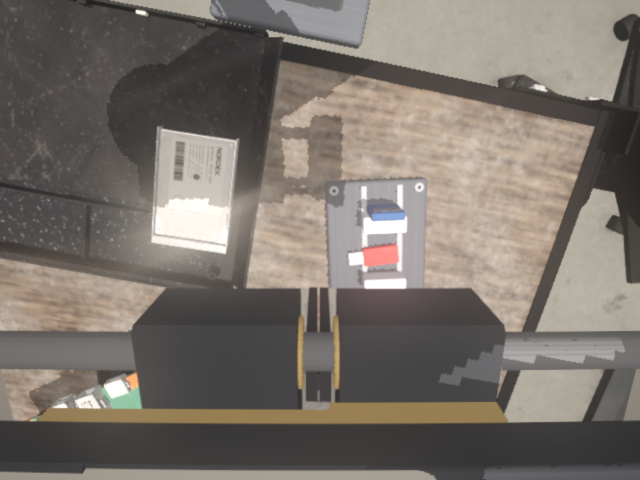

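Wrist view: plate's near corners at about (327,181) and (425,178), blue tab (385,213), sliding jaw (385,226), red body (380,256), plug (355,258), and fixed jaw (385,284) partly hidden by the gripper. Next: measure these.

```bash
python3 - <<'E'
from h import *
w=dict(np.load("w1.npz")); p=w.pop("p"); m=w
b=blobs(p,(100,100,40),(130,255,255),(330,185,430,290))[0]
r=blobs(p,(0,120,80),(10,255,255),(330,185,430,290))[0]
for n,c,z in(("tab",b,.05),("red",r,.018)):
    x=cv2.boundingRect(c); print(n,x,cv2.contourArea(c)); q=cv2.boxPoints(cv2.minAreaRect(c)); print(q.round(1).tolist(),cast(m,q,z).round(4).tolist(), "mean",cast(m,q.mean(0),z).round(4))
# plate edges rows 200..280 & columns
g=cv2.GaussianBlur(cv2.cvtColor(p,cv2.COLOR_BGR2HSV)[...,0:2],(3,3),0)
s=p.astype(int); rb=(s[...,2]-s[...,0])   # wood is reddish
L=[];Rr=[]
for v in range(195,280,5):
    a=rb[v,:]<6
    i=380
    l=[u for u in range(315,345) if rb[v,u]>12]; rr=[u for u in range(415,440) if rb[v,u]>12]
    if l: L.append((max(l)+.5,v))
    if rr: Rr.append((min(rr)-.5,v))
N=[(u,max(v for v in range(165,187) if rb[v,u]>12)+.5) for u in range(335,420,5)]
for n,a in(("L",L),("R",Rr),("N",N)):
    X=cast(m,a,.010); f=cv2.fitLine(X[:,:2].astype(np.float32),cv2.DIST_HUBER,0,.01,.01).ravel(); print(n,f.round(4),np.degrees(np.arctan2(f[1],f[0])))
cr=cv2.resize(p[165:300,300:450],None,fx=4,fy=4,interpolation=cv2.INTER_CUBIC); cv2.imwrite("pics/c2.png",cr)
E
```

```text
Traceback (most recent call last):
IndexError: list index out of range
```

```bash
cat > m.py <<'E'
from h import *
w=dict(np.load("w1.npz")); p=w.pop("p"); m=w
h=cv2.cvtColor(p,cv2.COLOR_BGR2HSV); print(h[213:218,385],h[256,380])
for n,lo,hi,z in(("tab",(100,80,30),(135,255,255),.05),("red",(0,120,80),(10,255,255),.018)):
    c=blobs(p,lo,hi,(340,185,415,290),5)
    if not c: continue
    c=c[0]
    print(n,cv2.boundingRect(c),cv2.contourArea(c)); q=cv2.boxPoints(cv2.minAreaRect(c)); print(q.round(1).tolist(),cast(m,q,z).round(4).tolist(), "mean",cast(m,q.mean(0),z).round(4))
s=cv2.GaussianBlur(p,(3,3),0).astype(int); rb=(s[...,2]-s[...,0])
L=[];Rr=[]
for v in range(195,280,5):
    l=[u for u in range(315,345) if rb[v,u]>14]; rr=[u for u in range(415,440) if rb[v,u]>14]
    if l: L.append((max(l)+.5,v))
    if rr: Rr.append((min(rr)-.5,v))
N=[(u,max([v for v in range(165,187) if rb[v,u]>14],default=0)+.5) for u in range(335,420,5)]
print(L,Rr,N)
for n,a in(("L",L),("R",Rr),("N",N)):
    X=cast(m,a,.010); f=cv2.fitLine(X[:,:2].astype(np.float32),cv2.DIST_HUBER,0,.01,.01).ravel(); print(n,f.round(4),np.degrees(np.arctan2(f[1],f[0])))
E
python3 m.py; python3 - <<'E'
from h import *
p=np.load("w1.npz")["p"]
cv2.imwrite("pics/c2.png",cv2.resize(p[165:300,300:450],None,fx=4,fy=4,interpolation=cv2.INTER_CUBIC))
E
```

```text
[[110  86 199]
 [109  90 217]
 [109  93 224]
 [109  92 224]
 [109  92 224]] [  1 113 255]
tab (372, 212, 33, 8) 180.0
[[371.79998779296875, 213.10000610351562], [403.8999938964844, 211.8000030517578], [404.20001220703125, 218.5], [372.1000061035156, 219.8000030517578]] [[0.4178, 0.1727, 0.05], [0.4114, 0.1996, 0.05], [0.4171, 0.2013, 0.05], [0.4236, 0.1743, 0.05]] mean [[0.4175 0.187  0.05  ]]
red (363, 248, 14, 4) 5.5
[[362.6000061035156, 249.1999969482422], [375.6000061035156, 246.1999969482422], [376.0, 248.0], [363.0, 251.0]] [[0.4602, 0.1775, 0.018], [0.4549, 0.1891, 0.018], [0.4566, 0.1899, 0.018], [0.4619, 0.1783, 0.018]] mean [[0.4584 0.1837 0.018 ]]
[(325.5, 195), (325.5, 200), (325.5, 205), (326.5, 210), (325.5, 215), (326.5, 220), (326.5, 225), (326.5, 230), (326.5, 235), (327.5, 240), (327.5, 245), (327.5, 250), (327.5, 255), (328.5, 260), (328.5, 265), (328.5, 270), (328.5, 275)] [(425.5, 195), (425.5, 200), (425.5, 205), (425.5, 210), (425.5, 215), (424.5, 220), (424.5, 225), (424.5, 230), (424.5, 235), (424.5, 240), (423.5, 245), (423.5, 250), (423.5, 255), (423.5, 260), (423.5, 265), (423.5, 270), (423.5, 275)] [(335, 180.5), (340, 180.5), (345, 180.5), (350, 180.5), (355, 180.5), (360, 179.5), (365, 179.5), (370, 178.5), (375, 178.5), (380, 178.5), (385, 178.5), (390, 178.5), (395, 178.5), (400, 177.5), (405, 178.5), (410, 177.5), (415, 177.5)]
L [0.9718 0.2358 0.4583 0.1426] 13.637896
R [0.9734 0.2292 0.4368 0.2347] 13.249395
N [ 0.2319 -0.9727  0.3934  0.1743] -76.59203
```

View pics/c2.png

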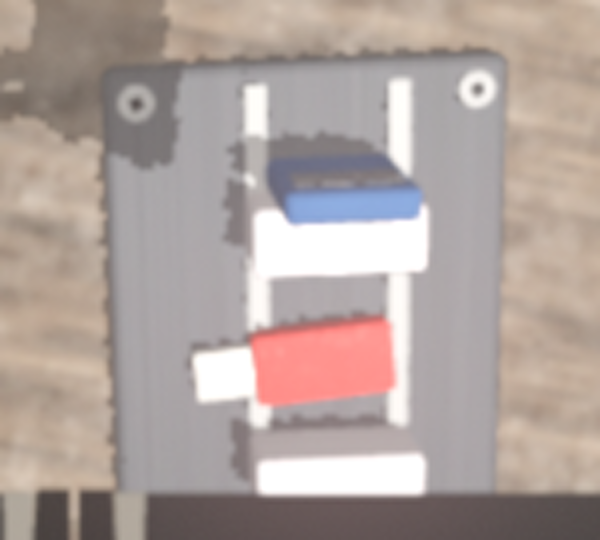

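Crop: tab top edge with its camera-facing side, jaw, red stick slightly askew, plug to the left. I get holder yaw 13.45°, origin (0.473, 0.195), tab at holder x -56, y +5.

```bash
python3 -m crank '[[[-0.022,0.025,0],[0,0,1.2],-1],[[-0.022,0.0255,0],[0,0,1.25],-1],[[0,0,-0.04],[0,0,0],-1],[[0,0,-0.04],[0,0,0],-1],[[0,0,0],[0,0,0],-1]]'
python3 - <<'E'
from h import *
w=dict(np.load("w1.npz")); d=w["d"]
for u,v in((195,190),(260,150),(100,60),(290,200),(380,213),(385,284)):
    z=d[v,u]; r=np.r_[cv2.undistortPoints(np.array([[[u,v]]],float),w["mtx"],w["D"]).ravel(),1]*z
    print(u,v,(w["R"].T@(r-w["t"])).round(3))
E
```

```text
clock: 2.95
tool_pos: [0.3783, 0.1752, 0.1628]
orientation: [-179.8, -0.4, -166.7]
force: [0.4, -0.6, 0.7]
opening: 0.0005
gripper_force: 0.0
195 190 [0.435 0.012 0.013]
260 150 [0.386 0.067 0.022]
100 60 [ 0.337 -0.088  0.003]
290 200 [0.43 0.1  0.  ]
380 213 [0.417 0.18  0.049]
385 284 [0.485 0.203 0.033]
```

```bash
python3 -m crank '[[[0,0.001,-0.045],[0,0,0],-1],[[0,0.001,-0.045],[0,0,0],-1],[[0,0,-0.04],[0,0,0],-1],[[0,0,0],[0,0,0],-1],[[0.0097,0.0023,0],[0,0,0],-1],[[0.0049,0.0012,0],[0,0,0],-1],[[0,0,0],[0,0,0],-1]]'
python3 - <<'E'
from h import *
p,d,m=snap("wrist","w2")
E
```

```text
clock: 3.65
tool_pos: [0.3974, 0.1853, 0.0388]
orientation: [179.9, 0.2, -166.7]
force: [-1.2, 0.0, -0.1]
opening: 0.0002
gripper_force: 0.0
```

View pics/w2.png

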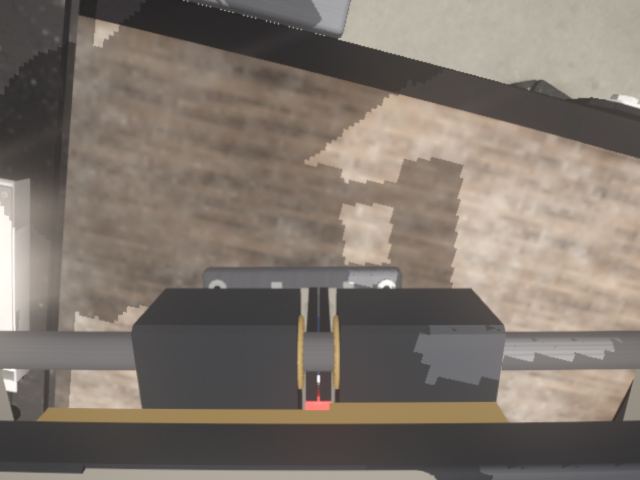

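The wrist view is mostly blocked by the gripper: tab just visible between the fingers, stick at (318,405). Push on in small steps, watching force.

```bash
python3 -m crank '[[[0,0,-0.003],[0,0,0],-1],[[0.0049,0.0012,0],[0,0,0],-1],[[0.0049,0.0012,0],[0,0,0],-1],[[0,0,0],[0,0,0],-1]]';python3 -m crank '[[[0.0049,0.0012,0],[0,0,0],-1],[[0.0039,0.0009,0],[0,0,0],-1],[[0,0,0],[0,0,0],-1]]'; python3 -c "
from plant import ctrl
for i in range(3): o=ctrl.get_obs(); print(o['tool_pos'],o['force'],o['joint_pos'])"
```

```text
clock: 4.1
tool_pos: [0.4053, 0.1862, 0.0336]
orientation: [-180.0, -0.0, -166.6]
force: [-0.1, -0.0, 1.1]
opening: 0.0001
gripper_force: 0.0
clock: 4.4
tool_pos: [0.4141, 0.1882, 0.0334]
orientation: [-180.0, -0.0, -166.6]
force: [-0.8, -0.2, 0.8]
opening: 0.0008
gripper_force: 0.2
[0.41412116 0.1882129  0.03342839] [-0.78193105 -0.17029866  0.75350477] [ 4.93872999e+01  1.31918724e+01 -4.03944264e+01  1.39880520e-02
 -3.64261509e+01 -1.26039538e+02]
[0.41412116 0.1882129  0.03342839] [-0.78193105 -0.17029866  0.75350477] [ 4.93872999e+01  1.31918724e+01 -4.03944264e+01  1.39880520e-02
 -3.64261509e+01 -1.26039538e+02]
[0.41412116 0.1882129  0.03342839] [-0.78193105 -0.17029866  0.75350477] [ 4.93872999e+01  1.31918724e+01 -4.03944264e+01  1.39880520e-02
 -3.64261509e+01 -1.26039538e+02]
```

```bash
python3 -m crank '[[[0.0039,0.0009,0],[0,0,0],-1],[[0.0039,0.0009,0],[0,0,0],-1],[[0,0,0],[0,0,0],-1]]';python3 -m crank '[[[0.0039,0.0009,0],[0,0,0],-1],[[0.0020,0.0005,0],[0,0,0],-1],[[0,0,0],[0,0,0],-1]]'; python3 - <<'E'
from h import *
p,d,m=snap("wrist");p2,_,_=snap("top");p3,_,_=snap("side")
cv2.imwrite("pics/m3.png",np.hstack([cv2.resize(p[270:430,240:400],(480,480)),cv2.resize(p2[225:305,165:245],(320,480))]))
E
```

```text
clock: 4.7
tool_pos: [0.4219, 0.1901, 0.0335]
orientation: [-180.0, 0.0, -166.6]
force: [-0.3, -1.1, 0.5]
opening: 0.0006
gripper_force: 0.3
clock: 5.0
tool_pos: [0.4277, 0.1914, 0.0335]
orientation: [-180.0, 0.0, -166.6]
force: [-0.9, -0.3, -1.0]
opening: 0.0005
gripper_force: 0.5
```

View pics/m3.png

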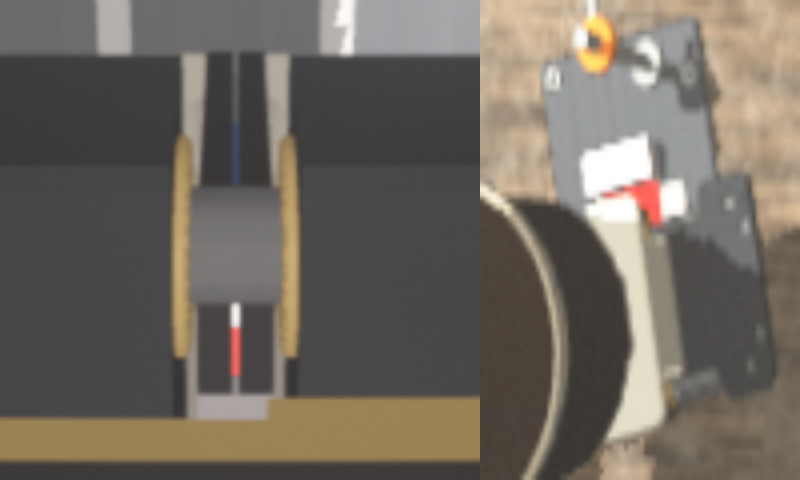

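Top crop shows the stick being carried toward the fixed jaw, still slightly askew. Continue in smaller steps.

```bash
for i in 1 ; do python3 -m crank '[[[0.00195,0.00045,0],[0,0,0],-1],[[0,0,0],[0,0,0],-1]]'; done; python3 -m crank '[[[0.00195,0.00045,0],[0,0,0],-1],[[0,0,0],[0,0,0],-1]]'; python3 -m crank '[[[0.00195,0.00045,0],[0,0,0],-1],[[0,0,0],[0,0,0],-1]]'
```

```text
clock: 5.35
tool_pos: [0.4293, 0.1918, 0.0336]
orientation: [180.0, -0.0, -166.6]
force: [-2.9, -0.4, 1.6]
opening: 0.0001
gripper_force: 1.4
clock: 5.55
tool_pos: [0.4295, 0.1915, 0.0333]
orientation: [-180.0, -0.2, -166.7]
force: [-12.2, 1.9, 7.5]
opening: 0.0006
gripper_force: 5.7
clock: 5.75
tool_pos: [0.4297, 0.1912, 0.0331]
orientation: [-179.9, -0.3, -166.7]
force: [-21.4, 4.3, 14.2]
opening: 0.0005
gripper_force: 10.1
```

The force jumps to 21 N at the expected spot, so the jaw is home. Back off, lift, and check from above.

```bash
python3 -m crank '[[[-0.01,-0.0023,0],[0,0,0],-1],[[-0.0146,-0.0035,0],[0,0,0],-1],[[0,0,0.03],[0,0,0],-1],[[0,0,0.045],[0,0,0],-1],[[0,0,0.045],[0,0,0],-1],[[0,0,0.045],[0,0,0],-1],[[0,0,0.045],[0,0,0],-1],[[0,-0.02,0],[0,0,0],-1],[[0,0,0],[0,0,0],-1]]'
python3 - <<'E'
from h import *
p,d,m=snap("wrist"); np.savez("w4.npz",p=p,d=d,**m); o=proj(m,[.4728,.1947,.02])[0]; print(o)
pt,_,mt=snap("top"); ps,_,ms=snap("side"); np.savez("tb.npz",p=pt,**mt); np.savez("sb.npz",p=ps,**ms)
a=proj(ms,[.4728,.1947,.05])[0].astype(int); print(a)
u,v=o.astype(int)
c=p[max(v-100,0):v+80,max(u-90,0):u+90]
cv2.imwrite("pics/m4.png",np.hstack([cv2.resize(c,(400,400)),cv2.resize(ps[a[1]-60:a[1]+40,a[0]-50:a[0]+50],(400,400))]))
print(max(u-90,0),max(v-100,0))
E
```

```text
clock: 6.65
tool_pos: [0.4091, 0.1664, 0.2452]
orientation: [179.9, 0.2, -166.7]
force: [-0.3, 0.0, -1.5]
opening: 0.0001
gripper_force: 0.0
[331.02250292 271.7329405 ]
[259 221]
241 171
```

View pics/m4.png

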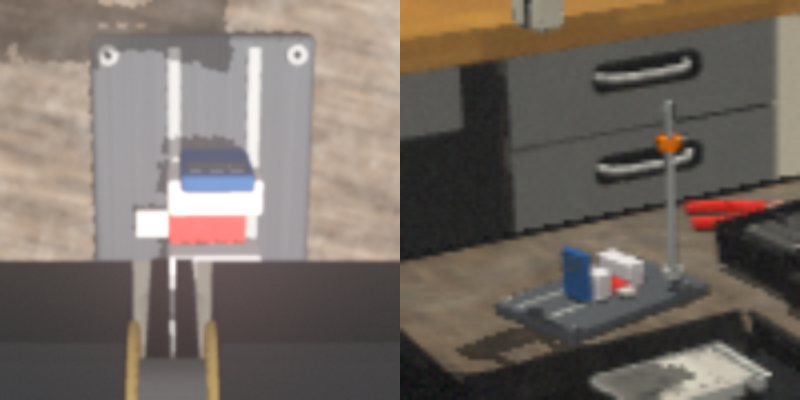

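The jaw is home: the stick lies straight between jaw and fixed jaw, plug at wrist px (310,271). Side view shows collar at (276,197) and post top at (276,186). Next: measure collar height and plug position.

```bash
cat > meas.py <<'E'
from h import *
S=dict(np.load("sb.npz")); T=dict(np.load("tb.npz")); W=dict(np.load("w4.npz"))
def cen(p,roi):
    h=cv2.cvtColor(p,cv2.COLOR_BGR2HSV); k=cv2.inRange(h,(5,130,90),(25,255,255)); x0,y0,x1,y1=roi
    vs,us=np.nonzero(k[y0:y1,x0:x1]); return np.array([us.mean()+x0,vs.mean()+y0]),(us.min()+x0,us.max()+x0,vs.min()+y0,vs.max()+y0)
cs,bs=cen(S["p"],(262,188,290,206)); ct,bt=cen(T["p"],(185,222,208,242)); print(cs,bs,ct,bt)
def ray(m,uv): a=cast(m,uv,0.)[0]; b=cast(m,uv,.2)[0]; return a,b-a
def tri(a,da,b,db):
    s=np.linalg.lstsq(np.c_[da,-db],b-a,rcond=None)[0]; return a+s[0]*da,b+s[1]*db
print("tri collar",tri(*ray(S,cs),*ray(T,ct)))
P=np.array([.5293,.1907])
print("side proj at heights",[(z,proj(S,[*P,z])[0].round(1).tolist()) for z in(.01,.1,.11,.12,.16)])
print("top proj",[(z,proj(T,[*P,z])[0].round(1).tolist()) for z in(.1,.12,.16)])
g=S["p"][176:232,268:286].astype(int).sum(2); print(g[:,4:13])
h=cv2.cvtColor(W["p"],cv2.COLOR_BGR2HSV)
k=(h[...,1]<40)&(h[...,2]>170)
roi=np.zeros_like(k); roi[262:284,295:321]=1; k&=roi
vs,us=np.nonzero(k); print("plug px",us.min(),us.max(),vs.min(),vs.max())
print(cast(W,[us[us<317].mean(),vs.mean()],.0165))
r=blobs(W["p"],(0,80,80),(10,255,255),(300,255,380,290),20)
q=cv2.boxPoints(cv2.minAreaRect(r[0])); print("red",q.round(1).tolist(),cast(W,q,.018).round(4).tolist())
E
python3 meas.py
```

```text
[275.66666667 196.20833333] (np.int64(273), np.int64(279), np.int64(194), np.int64(198)) [194.84782609 232.17391304] (np.int64(190), np.int64(198), np.int64(228), np.int64(236))
tri collar (array([0.53114127, 0.18931145, 0.12790976]), array([0.53159782, 0.18904496, 0.12786677]))
side proj at heights [(0.01, [275.8, 230.1]), (0.1, [275.2, 204.4]), (0.11, [275.1, 201.5]), (0.12, [275.0, 198.5]), (0.16, [274.7, 186.6])]
top proj [(0.1, [197.4, 234.0]), (0.12, [195.0, 233.5]), (0.16, [190.0, 232.2])]
[[ 85  98  90  91  73  94  84 265 450]
 [102  92 108 243 353 399 485 516 476]
 [384 450 491 478 453 430 412 376 247]
 [445 422 399 309 253 222 175 144 106]
 [195 170 152 119 117 105  88  87 101]
 [100  88 107 110 150 177 203 208 240]
 [193 224 251 256 253 257 258 256 256]
 [258 260 266 267 258 260 265 268 261]
 [262 258 262 260 260 256 260 260 260]
 [263 260 268 259 261 259 260 269 262]
 [261 262 267 362 454 261 269 261 271]
 [256 262 284 355 344 203 263 261 270]
 [267 268 288 351 330 196 261 260 269]
 [260 260 264 299 331 199 260 259 259]
 [249 262 259 299 327 187 210 190 189]
 [249 220 223
[... 1115 characters left out ...]
7]
 [322 315 314 327 359 338 316 355 355]
 [305 306 314 327 358 331 302 324 331]
 [317 310 308 321 358 326 277 312 307]
 [322 317 322 333 353 332 300 342 337]
 [356 345 338 345 352 334 307 350 360]
 [353 348 346 339 344 337 303 342 345]
 [317 336 357 358 338 338 311 350 351]
 [293 304 355 424 344 350 385 421 345]
 [283 285 376 519 445 308 359 410 319]
 [286 273 300 358 366 365 345 309 288]
 [278 281 291 321 369 358 330 250 285]
 [287 290 283 286 257 186 172 235 330]]
plug px 301 320 262 283
[[0.47816273 0.17399795 0.0165    ]]
red [[317.0, 268.0], [351.0, 268.0], [351.0, 280.0], [317.0, 280.0]] [[0.4729, 0.1808, 0.018], [0.4653, 0.2129, 0.018], [0.4774, 0.216, 0.018], [0.485, 0.1837, 0.018]]
```

Collar height is about 127 mm. I'll take one closer look from above the post, with depth, to refine holder, plug and collar.

```bash
python3 -m crank '[[[0.0325,0.0077,0.01],[0,0,0],-1],[[0.0325,0.0077,0],[0,0,0],-1],[[0.0325,0.0077,0],[0,0,0],-1],[[0,0,0],[0,0,0],-1],[[0,0,0],[0,0,0],-1]]'
python3 - <<'E'
from h import *
p,d,m=snap("wrist"); np.savez("w5.npz",p=p,d=d,**m); print(proj(m,[[.4768,.1782,.0165],[.529,.190,.13],[.4728,.1947,.01]]))
cv2.imwrite("pics/w5.png",cv2.resize(p[110:300,230:440],None,fx=3.5,fy=3.1,interpolation=cv2.INTER_CUBIC))
E
```

```text
clock: 7.3
tool_pos: [0.5062, 0.1901, 0.2517]
orientation: [-179.9, -0.2, -166.7]
force: [0.2, -0.3, -0.2]
opening: 0.0003
gripper_force: 0.0
[[313.57562333 168.11440196]
 [311.17918513 263.03297513]
 [331.71869815 167.26910582]]
```

View pics/w5.png

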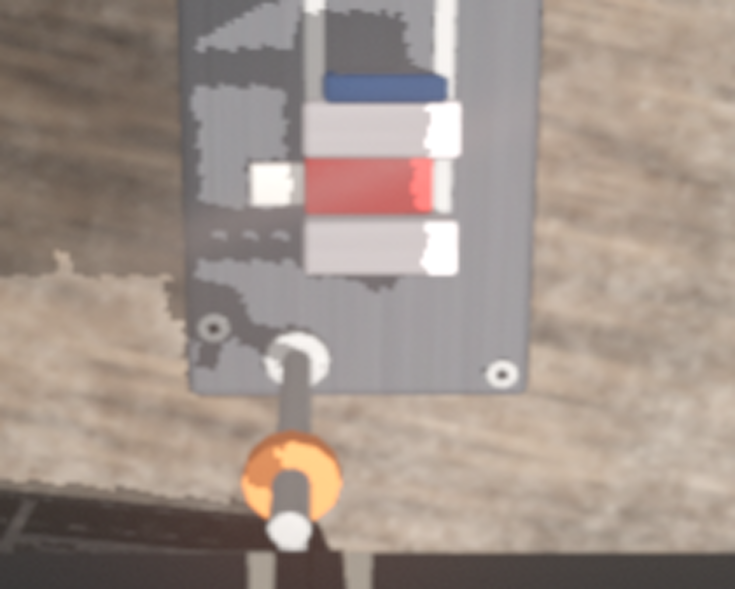

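The view shows plug centre at crop (277,185), far plate corners (192,392) and (527,390), collar (291,478), post top (290,531); stick lies flush between the jaws.

```bash
python3 - <<'E'
from h import *
W=dict(np.load("w5.npz")); d=W["d"]
px=lambda a:[(230+u/3.5-.5,110+v/3.1-.5) for u,v in a]
C=cast(W,px([(192,392),(527,390),(180,0),(541,0)]),.010)[:,:2]
yaw=np.degrees([np.arctan2(*(C[0]-C[2])[::-1]),np.arctan2(*(C[1]-C[3])[::-1])]); th=np.radians(yaw.mean())
ux=np.array([np.cos(th),np.sin(th)]); uy=np.array([-ux[1],ux[0]])
o=(C[0]+C[1])/2-.068*ux; print("yaw",yaw,"width",np.linalg.norm(C[1]-C[0]),"origin",o)
P=cast(W,px([(277,185),(250,185),(305,185)]),.0165)[:,:2]
print("plug",P,(P-o)@np.c_[ux,uy])
J=cast(W,px([(303,247),(458,247)]),.032)[:,:2]; print("fixed jaw",(J-o)@np.c_[ux,uy])
t=cast(W,px([(290,531)]),.16)[:,:2]; print("posttop",t,(t-o)@np.c_[ux,uy])
def pt(u,v): 
    z=d[v,u]; r=np.r_[cv2.undistortPoints(np.array([[[u,v]]],float),W["mtx"],W["D"]).ravel(),1]*z; return W["R"].T@(r-W["t"])
h=cv2.cvtColor(W["p"],cv2.COLOR_BGR2HSV); k=cv2.inRange(h,(5,80,150),(25,255,255)); 
q=np.array([pt(u,v) for v in range(248,280) for u in range(297,330) if k[v,u] and d[v,u]>0]); print(len(q)); print("collar z",np.percentile(q[:,2],[5,25,50,75,95]).round(4))
for u,v,n in((313,281,"posttop"),(340,190,"jaw"),(345,170,"red"),(308,169,"plug"),(375,210,"plate")): print(n,pt(u,v).round(4))
E
```

```text
yaw [13.64906048 13.8385593 ] width 0.09404513393033039 origin [0.47130764 0.19498096]
plug [[0.47880658 0.17398117]
 [0.48045557 0.16703343]
 [0.47709534 0.18118521]] [[ 0.00229508 -0.02218012]
 [ 0.00224621 -0.0293207 ]
 [ 0.00234438 -0.01477579]]
fixed jaw [[ 0.01849484 -0.01534955]
 [ 0.01874014  0.0245311 ]]
posttop [[0.53019448 0.19154982]] [[ 0.05638561 -0.01732329]]
539
collar z [0.0011 0.1305 0.1316 0.1322 0.1333]
posttop [0.5302 0.192  0.1601]
jaw [0.4886 0.2055 0.0327]
red [0.4716 0.2068 0.0178]
plug [0.4788 0.1734 0.0166]
plate [0.5027 0.245  0.0112]
```

```bash
python3 - <<'E'
from h import *
T=dict(np.load("top0.npz")); m=imaging.camera_model("top"); d=T["d"]
def pt(u,v):
    z=d[v,u]; r=np.r_[cv2.undistortPoints(np.array([[[u,v]]],float),m["mtx"],np.array(m["D"])).ravel(),1]*z; return m["R"].T@(r-m["t"])
for u,v in((380,110),(377,122),(372,130),(385,125),(378,137),(292,77),(310,130),(250,130)): print(u,v,pt(u,v).round(3))
E
python3 -m crank '[[[0.0163,-0.038,0],[0,0,1.5],0],[[0.0163,-0.038,0],[0,0,1.5],0],[[0.0163,-0.038,0],[0,0,1.5],0],[[0.0163,-0.038,0],[0,0,1.5],0],[[0.0163,-0.038,0],[0,0,1.5],0],[[0.0163,-0.038,0],[0,0,1.5],0],[[0.0163,-0.038,0],[0,0,1.5],0],[[0.0163,-0.038,0],[0,0,1.5],0],[[0.0163,-0.038,0],[0,0,1.5],0],[[0.0163,-0.038,0],[0,0,1.5],0],[[0.0163,-0.038,0],[0,0,1.5],0],[[0.0163,-0.038,0],[0,0,1.1],0]]' && python3 -m crank '[[[0,0,0],[0,0,0],0],[[0,0,0],[0,0,0],0]]'
python3 - <<'E'
from h import *
p,d,m=snap("wrist","w6"); np.savez("w6.npz",p=p,d=d,**m)
E
```

```text
380 110 [ 0.798 -0.199  0.154]
377 122 [ 0.782 -0.197  0.118]
372 130 [ 0.775 -0.19   0.078]
385 125 [ 0.778 -0.215  0.112]
378 137 [ 0.774 -0.209  0.022]
292 77 [ 0.901 -0.004  0.062]
310 130 [ 0.777 -0.049  0.057]
250 130 [0.773 0.088 0.065]
clock: 8.55
tool_pos: [0.7017, -0.2668, 0.2539]
orientation: [-180.0, 0.0, -148.9]
force: [-0.3, 0.6, 0.6]
opening: 0.0437
gripper_force: 0.0
clock: 8.75
tool_pos: [0.7011, -0.2664, 0.2527]
orientation: [179.9, -0.1, -149.1]
force: [-0.5, -0.0, -1.0]
opening: 0.0438
gripper_force: 0.0
```

View pics/w6.png

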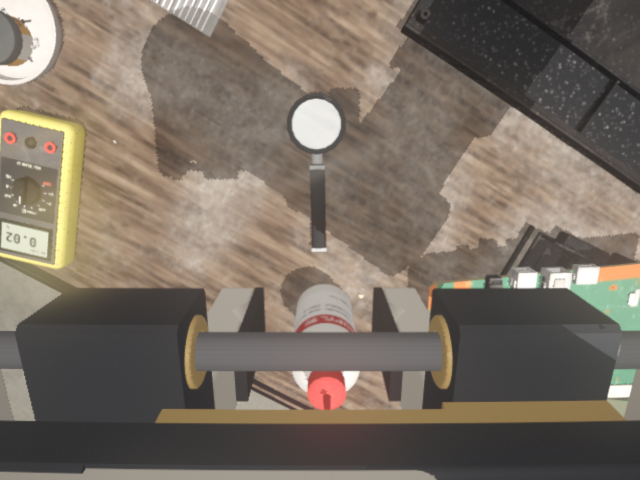

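Wrist view: lens at (316,123), handle from (318,160) to (319,250), bottle beyond the handle's end at (327,340).

```bash
python3 - <<'E'
from h import *
W=dict(np.load("w6.npz")); p=W["p"]
g=cv2.cvtColor(p,cv2.COLOR_BGR2GRAY); k=(g<70).astype(np.uint8)
n,l,s,c=cv2.connectedComponentsWithStats(k[80:275,270:370]); 
for i in range(1,n):
    if s[i,4]>200: print(s[i],c[i]+[270,80])
w=((g>150)*1).astype(np.uint8)*255; w[:90]=0;w[158:]=0;w[:,:285]=0;w[:,350:]=0
cn=max(cv2.findContours(w,0,1)[0],key=cv2.contourArea); (u,v),r=cv2.minEnclosingCircle(cn); print("lens",u,v,r)
rows=[(np.nonzero(g[v,300:335]<90)[0]+300) for v in range(172,244,4)]
pts=[(a.mean(),v) for a,v in zip(rows,range(172,244,4)) if len(a)]; wd=[len(a) for a in rows]; print(wd)
X=cast(W,pts,.016)[:,:2]; f=cv2.fitLine(X.astype(np.float32),cv2.DIST_HUBER,0,.01,.01).ravel(); f[:2]*=np.sign(f[0])
L=cast(W,(u,v),.010)[0]; e=cast(W,[(319,250.5)],.016)[0]
print("yaw handle",np.degrees(np.arctan2(f[1],f[0])),"lens",L,"end",e, np.linalg.norm(e-L))
G=L[:2]+.068*f[:2]; n=np.array([-f[1],f[0]]); print("lens off line",(L[:2]-f[2:])@n, "grip",G, G+n*((f[2:]-G)@n))
E
```

```text
[ 42 113  13  40 382] [318.5078534  214.07068063]
lens 316.0 123.5 25.224096298217773
[0, 1, 10, 14, 15, 14, 16, 14, 15, 15, 15, 15, 14, 15, 14, 13, 8, 7]
yaw handle 31.244972 lens [ 0.64135295 -0.30427627  0.01      ] end [ 0.74300601 -0.24012438  0.016     ] 0.12035285769388854
lens off line -0.0012385125672297694 grip [ 0.69949006 -0.26900479] [ 0.69884764 -0.26794591]
```

```bash
python3 -m crank '[[[-0.002,-0.002,-0.035],[0,0,0.8],0],[[0,0,-0.04],[0,0,0],0],[[0,0,-0.04],[0,0,0],0],[[0,0,-0.04],[0,0,0],0],[[0,0,-0.04],[0,0,0],0],[[0,0,-0.035],[0,0,0],0],[[0,0,-0.010],[0,0,0],0],[[0,0,0],[0,0,0],0],[[0,0,0],[0,0,0],0]]'; python3 -m crank '[[[0,0,-0.005],[0,0,0],0],[[0,0,0],[0,0,0],0],[[0,0,0],[0,0,0],0]]'; python3 -c "
from plant import ctrl
print(ctrl.get_obs()['tool_pos'])"
```

```text
clock: 9.7
tool_pos: [0.7011, -0.2676, 0.016]
orientation: [-179.9, 0.1, -148.2]
force: [0.8, -0.3, 0.3]
opening: 0.0435
gripper_force: 0.0
clock: 10.0
tool_pos: [0.7001, -0.2681, 0.0096]
orientation: [-180.0, 0.1, -148.2]
force: [0.5, -0.6, 0.2]
opening: 0.0439
gripper_force: 0.0
[ 0.70007593 -0.26814589  0.00960195]
```

Down 5 mm more, then close slowly and lift a little.

```bash
python3 -m crank '[[[0,0,-0.004],[0,0,0],0],[[0,0,-0.002],[0,0,0],0],[[0,0,0],[0,0,0],0]]' && python3 -m crank '[[[0,0,0],[0,0,0],-0.4],[[0,0,0],[0,0,0],-0.6],[[0,0,0],[0,0,0],-0.8],[[0,0,0],[0,0,0],-1],[[0,0,0],[0,0,0],-1],[[0,0,0],[0,0,0],-1],[[0,0,0],[0,0,0],-1]]' && python3 -m crank '[[[0,0,0.005],[0,0,0],-1],[[0,0,0.01],[0,0,0],-1],[[0,0,0.015],[0,0,0],-1],[[0,0,0.03],[0,0,0],-1],[[0,0,0.03],[0,0,0],-1],[[0,0,0.03],[0,0,0],-1],[[0,0,0.03],[0,0,0],-1],[[0,0,0.03],[0,0,0],-1],[[0,0,0],[0,0,0],-1],[[0,0,0],[0,0,0],-1]]'
python3 - <<'E'
from h import *
p,d,m=snap("wrist","w7"); np.savez("w7.npz",p=p,d=d,**m)
E
```

```text
clock: 10.3
tool_pos: [0.6993, -0.268, 0.002]
orientation: [180.0, -0.0, -148.2]
force: [-0.1, 0.5, -0.8]
opening: 0.0436
gripper_force: 0.0
clock: 11.0
tool_pos: [0.6998, -0.268, 0.0026]
orientation: [-180.0, 0.0, -148.2]
force: [1.1, 0.8, -0.3]
opening: 0.0136
gripper_force: 30.0
clock: 12.0
tool_pos: [0.7002, -0.268, 0.185]
orientation: [-179.9, 0.2, -148.2]
force: [-0.2, 0.3, -1.8]
opening: 0.0141
gripper_force: 30.0
```

View pics/w7.png

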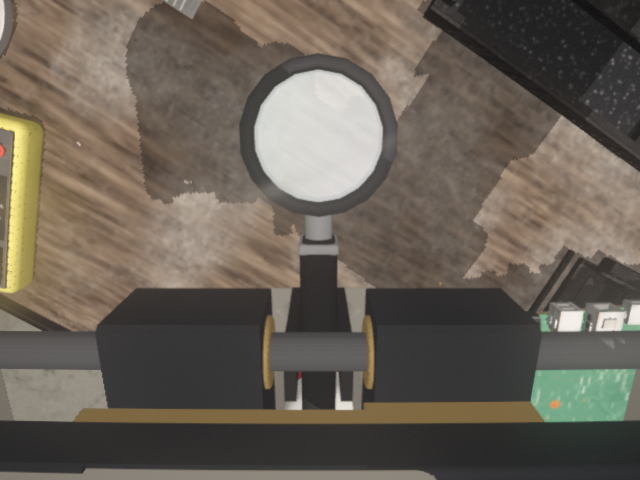

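The loupe is held: rim centred at (318,135), handle between the fingers. Next: measure rim plane and lens offset from depth.

```bash
cat > lens.py <<'E'
from h import *
def lens(p,d,m):
    g=cv2.cvtColor(p,cv2.COLOR_BGR2GRAY)
    w=((g>150)*255).astype(np.uint8); w[:55]=0;w[212:]=0;w[:,240:][:,160:]=0;w[:,:240]=0
    yy,xx=np.mgrid[:480,:640]; rr=np.hypot(xx-318.5,yy-135)
    K=(rr>69)&(rr<76)&(d>0)&(d<.35)&(yy<195)
    v,u=np.nonzero(K); r=cv2.undistortPoints(np.c_[u,v].astype(float).reshape(-1,1,2),m["mtx"],np.array(m["D"])).reshape(-1,2)
    X=(np.c_[r,np.ones(len(r))]*d[v,u][:,None]-m["t"])@m["R"]
    c=np.median(X,0); ok=np.ones(len(X),bool)
    for _ in range(4):
        A=np.c_[X[ok,:2]-c[:2],np.ones(ok.sum())]; s=np.linalg.lstsq(A,X[ok,2],rcond=None)[0]
        ok=abs(np.c_[X[:,:2]-c[:2],np.ones(len(X))]@s-X[:,2])<.002
    n=np.array([-s[0],-s[1],1]);n/=np.linalg.norm(n)
    # centre: circle of the outer rim edge in the image
    blk=(g<90)&(rr<90)&(rr>55)&(yy<200); vv,uu=np.nonzero(blk)
    A=np.c_[X[ok,0],X[ok,1],np.ones(ok.sum())]
    e=[]
    for a in np.arange(150,391,2)*np.pi/180:   # outer edge by radial search, top part and sides
        t=np.arange(66,90,.25); uu=318.5+t*np.cos(a); vv=135+t*np.sin(a)
        q=cv2.remap(g,uu.astype(np.float32)[None],vv.astype(np.float32)[None],1).ravel().astype(int); i=np.argmax(np.diff(q)); e.append((uu[i],vv[i]))
    (cx,cy),ax,an=cv2.fitEllipse(np.array(e,np.float32)); 
    ztop=np.median(X[ok,2]); C=cast(m,(cx,cy),c[2])[0]; zc=s@[*(C[:2]-c[:2]),1]
    C=cast(m,(cx,cy),zc)[0]; L=C-.008*n
    return dict(px=(cx,cy,ax),n=n,lens=L,ztop=zc,cnt=ok.sum(),rms=len(X))
if __name__=="__main__":
    import sys
    if len(sys.argv)>1: W=dict(np.load(sys.argv[1]))
    else: p,d,m=snap("wrist"); W=dict(m,p=p,d=d)
    L=lens(W["p"],W["d"],W); o=ctrl.get_obs()
    print(L); print("tilt deg",np.degrees(L["n"][:2]),o["tool_pos"],o["orientation"], "lens-tcp",L["lens"]-o["tool_pos"])
    v=(L["lens"]-o["tool_pos"])[:2]; print("dist",np.linalg.norm(v),"dir",np.degrees(np.arctan2(v[1],v[0])))
E
python3 lens.py w7.npz
```

```text
{'px': (317.84161376953125, 134.57049560546875, (157.2870330810547, 162.14599609375)), 'n': array([-0.00413078, -0.00290496,  0.99998725]), 'lens': array([ 0.64090394, -0.30524176,  0.19020904]), 'ztop': np.float64(0.19820893476233453), 'cnt': np.int64(2539), 'rms': 2546}
tilt deg [-0.2366764  -0.16644181] [ 0.69946437 -0.26781983  0.18335141] [-1.79991340e+02  4.89231773e-02 -1.48239273e+02] lens-tcp [-0.05856042 -0.03742194  0.00685763]
dist 0.06949621970634384 dir -147.42015228805968
```

The loupe is level in the grip. Raise it, then swing and turn +162° so the handle ends pointing to the holder's -x.

```bash
python3 -m crank '[[[0,0,0.03],[0,0,0],-1],[[0,0,0.03],[0,0,2],-1],[[-0.007,0.011,0],[0,0,4],-1],[[-0.015,0.022,0],[0,0,8],-1],[[-0.015,0.022,0],[0,0,8],-1],[[-0.015,0.022,0],[0,0,8],-1],[[-0.015,0.022,0],[0,0,8],-1],[[-0.015,0.022,0],[0,0,8],-1],[[-0.015,0.022,0],[0,0,8],-1],[[-0.015,0.022,0],[0,0,8],-1],[[-0.015,0.022,0],[0,0,8],-1],[[-0.015,0.022,0],[0,0,8],-1]]' && python3 -m crank '[[[-0.015,0.022,0],[0,0,8],-1],[[-0.015,0.022,0],[0,0,8],-1],[[-0.015,0.022,0],[0,0,8],-1],[[-0.015,0.022,0],[0,0,8],-1],[[-0.015,0.022,0],[0,0,8],-1],[[-0.015,0.022,0],[0,0,8],-1],[[-0.015,0.022,0],[0,0,8],-1],[[-0.015,0.022,0],[0,0,8],-1],[[-0.008,0.012,0],[0,0,8],-1],[[-0.004,0.006,0],[0,0,8],-1],[[0,0,0],[0,0,4],-1],[[0,0,0],[0,0,0],-1]]' && python3 lens.py
```

```text
clock: 13.25
tool_pos: [0.5563, -0.0583, 0.2416]
orientation: [179.9, 0.0, -69.9]
force: [0.3, 0.6, -0.3]
opening: 0.0134
gripper_force: 30.0
clock: 14.45
tool_pos: [0.425, 0.1349, 0.2419]
orientation: [180.0, 0.1, 13.9]
force: [0.0, -0.1, 0.6]
opening: 0.0133
gripper_force: 30.0
{'px': (317.9179382324219, 137.1612091064453, (158.50401306152344, 167.5097198486328)), 'n': array([1.43468490e-03, 6.35376942e-04, 9.99998769e-01]), 'lens': array([0.49178631, 0.15093456, 0.24726421]), 'ztop': np.float64(0.2552641991393073), 'cnt': np.int64(2536), 'rms': 2542}
tilt deg [0.08220139 0.03640442] [0.42519314 0.13476747 0.2419899 ] [1.79972538e+02 7.20210749e-02 1.36831387e+01] lens-tcp [0.06659317 0.01616709 0.00527431]
dist 0.06852754438460236 dir 13.645917990923222
```

```bash
python3 -m crank '[[[-0.0065,0.0115,0],[0,0,0],-1],[[-0.0065,0.0115,0],[0,0,0],-1],[[0,0,-0.02],[0,0,0],-1],[[0,0,-0.03],[0,0,0],-1],[[0,0,-0.03],[0,0,0],-1],[[0,0,-0.02],[0,0,0],-1],[[0,0,-0.01],[0,0,0],-1],[[0,0,0],[0,0,0],-1],[[0,0,0],[0,0,0],-1],[[0,0,0],[0,0,0],-1]]' && python3 lens.py && python3 - <<'E'
from h import *
p,d,m=snap("wrist"); np.savez("w8.npz",p=p,d=d,**m); ps,_,ms=snap("side")
cv2.imwrite("pics/m8.png",np.hstack([cv2.resize(p[30:330,180:460],(400,430)),cv2.resize(ps[150:257,225:325],(400,430))]))
E
```

```text
clock: 15.5
tool_pos: [0.4134, 0.1585, 0.1337]
orientation: [-180.0, -0.1, 13.7]
force: [0.1, 0.5, 0.4]
opening: 0.0135
gripper_force: 30.0
{'px': (319.8038330078125, 141.05703735351562, (159.76397705078125, 178.8885040283203)), 'n': array([-3.66790208e-04,  9.92483616e-05,  9.99999928e-01]), 'lens': array([0.47908172, 0.17343676, 0.13923626]), 'ztop': np.float64(0.14723625844555852), 'cnt': np.int64(2538), 'rms': 2545}
tilt deg [-0.02101553  0.00568651] [0.41328659 0.15844587 0.13360296] [-1.79946883e+02 -1.00921998e-01  1.37533367e+01] lens-tcp [0.06579512 0.0149909  0.00563329]
dist 0.06748129340695734 dir 12.83528136684564
```

View pics/m8.png

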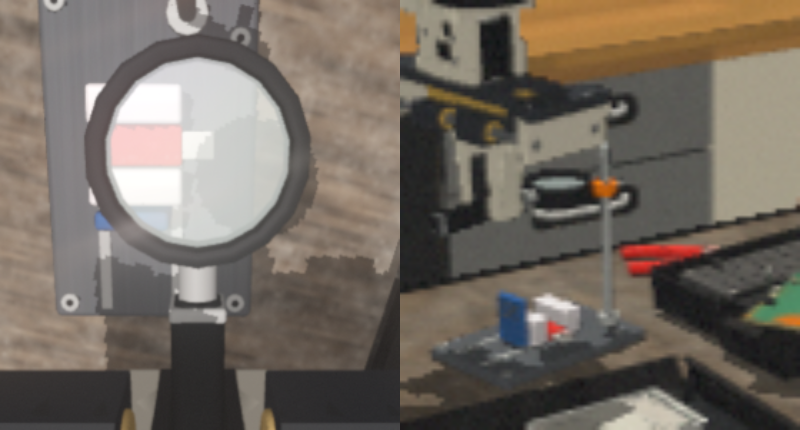

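The loupe is level and centred close to the plug, and clear of the post. The rim looks slightly above the collar, so make the final small correction: 12 mm down, about 1.5 mm sideways.

```bash
python3 -m crank '[[[-0.0015,-0.001,-0.005],[0,0,0],-1],[[0,0,-0.005],[0,0,0],-1],[[0,0,-0.002],[0,0,0],-1],[[0,0,0],[0,0,0],-1],[[0,0,0],[0,0,0],-1],[[0,0,0],[0,0,0],-1]]' && python3 lens.py && python3 - <<'E'
from h import *
p,d,m=snap("wrist")
# rim inner bright disc (lens) centre, and plug seen through the lens, corrected for the viewing ray
g=cv2.cvtColor(p,cv2.COLOR_BGR2GRAY)
e=[]
for a in np.arange(0,360,3)*np.pi/180:
    t=np.arange(50,78,.25); q=cv2.remap(cv2.GaussianBlur(g,(3,3),0),(318.5+t*np.cos(a)).astype(np.float32)[None],(135+t*np.sin(a)).astype(np.float32)[None],1).ravel().astype(int)
    i=np.argmin(q[4:]-q[:-4])+2; e.append((318.5+t[i]*np.cos(a),135+t[i]*np.sin(a)))
el=cv2.fitEllipse(np.array(e,np.float32)); print(el, "lens centre",cast(m,el[0],.135))
print("lens/plug px",proj(m,[[.4788,.174,.127],[.4788,.174,.0165]]))
E
```

```text
clock: 16.25
tool_pos: [0.4113, 0.1571, 0.1206]
orientation: [180.0, -0.0, 13.8]
force: [0.1, 0.7, -1.0]
opening: 0.0136
gripper_force: 30.0
{'px': (319.9364929199219, 139.49813842773438, (159.14398193359375, 174.31466674804688)), 'n': array([-5.20075442e-04, -2.64335769e-04,  9.99999830e-01]), 'lens': array([0.47751775, 0.1721561 , 0.1260894 ]), 'ztop': np.float64(0.13408939516247725), 'cnt': np.int64(2543), 'rms': 2549}
tilt deg [-0.02979813 -0.01514532] [0.41130046 0.15705193 0.12066615] [-1.79997874e+02 -9.05950174e-03  1.37692897e+01] lens-tcp [0.06621729 0.01510417 0.00542325]
dist 0.0679180751142274 dir 12.84933284279475
((317.816650390625, 135.8295135498047), (128.2534942626953, 131.17970275878906), 177.8271484375) lens centre [[0.47853818 0.17313763 0.135     ]]
lens/plug px [[315.63072181 133.57142986]
 [316.80007772 127.22738343]]
```

```bash
python3 -m crank '[[[0.0003,0.0007,0.0007],[0,0,0],-1],[[0,0,0],[0,0,0],-1],[[0,0,0],[0,0,0],-1],[[0,0,0],[0,0,0],-1],[[0,0,0],[0,0,0],-1],[[0,0,0],[0,0,0],-1]]' && python3 -c "
from plant import close_job; print(close_job())"
```

```text
clock: 16.95
tool_pos: [0.4115, 0.1577, 0.1212]
orientation: [180.0, 0.0, 13.8]
force: [-0.2, -0.4, -0.6]
opening: 0.0136
gripper_force: 30.0
the job is handed in; nothing more can be done
None
```

I handed the job in at about 17 s: the jaw is home on the stick, and the loupe is held level and steady, centred over the plug to about 1 mm by camera and at the collar's height, about 127 mm; no verdict came back.

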